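# Build a small sieve stack, pressing each piece flat before the next

## Robot

A 6-joint arm with a two-finger parallel gripper is mounted at the origin on the work surface. World frame = base frame: x ahead of the robot, y to its left, z up, the work surface at z = 0. Lengths are in m, angles in rad, forces in N, time in s.
With the tool pointing down it reaches from about 0.3 to 0.875 m from the base axis. Payload 6.4 kg.
Tool frame: the origin (TCP) lies between the finger pads; the fingertips stand 25 mm ahead of it and the grasp point (between the pads) lies 6 mm ahead of it; y points along the fingers, x is the direction in which the jaws open and shut, and the axes are right-handed (so a half turn about y gives the same grasp; the last joint's range is limited). The gripper opens to 85 mm and grips with 20 to 120 N. Pads are 22 mm wide; open, the fingers measure 114 mm over their backs; the gripper's body (76 mm by 85 mm) begins 54 mm behind the grasp point. The pads swing forward as they close: fully open they stand 13 mm farther back than shut.
Start: joints at [1.075, 0.181, 1.607, -0, 1.354, -0.206], TCP at [0.164, 0.551, 0.256] pointing down, gripper open.
Joint ranges: [-2.99, 2.99], [-0.89, 2.07], [0.3, 2.58], [-1.14, 4.28], [0, 2.63], [-3.12, 3.12]. Speed limits (rad/s): [2.57, 2.57, 3.01, 3.14, 3.14, 3.14].

## Interface

Orientations are given as a unit quaternion [w, x, y, z].
In Python, from bench import ctrl, vision, ticket, find_in, regions_of, pinpoint gives the robot as it stands.
- The arm moves only by the tool apply_moves, never from a script. Its argument "increments" is a list of rows, each an object of numbers: "x", "y", "z": the shift along the tool's x, y, z in cm; "ax", "ay", "az": the turn, a rotation vector about the tool's x, y, z in rad; "grip": the closure, from 0 (fully open) to 1 (shut). A call has 1 to 12 rows; each row is the pose to reach, as a shift and turn from the pose measured when the call began, along the tool's axes at that moment; what a row does not reach only later rows make up. A row lasts 1/8 s, in which the tool goes at most 62.5 mm and 10.7 degrees, less where a joint would pass 70% of its speed; a pose out of reach is approached as far as the arm can. A call with a gripper value outside its range is refused whole. The fingers move at their own pace and stop on an object; the grip force is fixed at half the most. Time passes only in rows, so rows that repeat a pose let the fingers close. It gives the time, the measured TCP pose, the force and the opening at its end, in the units of the state.
- ctrl.get_obs(): the state, without advancing time (a new reading comes with each control period).
- vision.camera(name): name is "scene" or "top"; returns the picture (420x560x3 uint8, red, green, blue); there is no depth.
- vision.camera_params(name): a dict with "intrinsics" (3x3 intrinsics, pixels), "R" (3x3) and "t" (3): a world point X has camera coordinates R X + t. Camera axes: x right, y down, z forward; pixel columns grow to the right and rows downward; lengths in m; the calibration is good to about 2 mm. A picture is of the moment at which its call begins. camera_params takes no time and is no camera call.
- ticket.hand_in(): hands the job in, once; it reports no verdict.
Trained networks look in the newest picture that a camera, given by its name, has taken for a name from the list of things; names that differ only in an ending like _2 or _b are one class to them, and where a whole thing is asked for, a point or a joint stands for the part that bears it (a point fixed in the world has none). Each returns a list of dicts, best first, with "p" (0 to 1); they miss things now and then, are a little off and sometimes report something else, mostly with a low value. They report only what shows in the picture. A call takes as long as a camera call. They do not tell look-alikes from the thing itself.
- find_in(camera, query): "rect" ([centre column, centre row, width, height] in pixels, round what is visible of it).
- regions_of(camera, query): "mask" (420x560 bool, what is visible of it) and "rect" ([centre column, centre row, width, height] in pixels, round what is visible of it).
- pinpoint(camera, query): "xy" ([column, row] in pixels: a listed point, or the origin of a listed thing).
The state is a dict: "time_s": time; "q": joint angles; "dq": joint speeds; "joint_efforts": joint torques, N m; "eef_pos": TCP position; "eef_rot": TCP orientation; "wrist_force": force on the tool from outside, world axes, zero at the start; "torque": the same for the moment, N m; "opening": opening from 0.0 (shut) to 1.0 (fully open).
Only numpy, scipy, OpenCV 4.12 (cv2) and the standard library are available. Lean on these libraries where they do the work, as an engineer would, in place of code of your own. Each camera call takes 0.05 s, during which the arm holds its last target.

## Task

Build the sieve stack on the receiver pan on the rubber mat: first the low fine-mesh sieve, then the tall coarse-mesh sieve, then the cover. As each piece goes on, press it firmly down with the fingers until you feel it home, lying flat on the rim below all the way round, before you add the next. Never press on the wire mesh, keep the pan standing where it is, and leave the brush, glue bottle and marker alone.

Things in the scene. Friction and masses are not known exactly. Their poses are not given: they have to be found in the camera images.
- pan: Receiver pan: plain steel cup, 60 mm outside diameter, 30 mm high, open on top, wall 4 mm thick (bore 52 mm), about 150 g. It stands loose and upright on the mat. Origin at the centre of its underside, z up; its rim is at z = 30 mm.
- fine_sieve: Low steel sieve, 32 mm high, close mesh, 100 g. Origin centre of underside, z up. It stands on a tapered skirt (44 mm wide at z 0, 50 from z 5 to 10); above it the frame, 60 mm wide, bore 52, rim at z 32. A rubber bead on the skirt keeps it cocked 3 to 6 mm proud of the piece below until pressed with 5 to 10 N over both sides (15 N or more on one side); then it stays. Home: origin 20 mm above the pan's.
- coarse_sieve: Tall steel sieve, 50 mm high, wide open mesh, about 140 g. Origin at the centre of its underside, z up. It stands on the same skirt with rubber bead (z 0 to 10 mm) as the fine sieve and needs the same press; frame 60 mm wide, bore 52 mm, from z = 10 to its rim at z = 50 mm. Home on the fine sieve its origin is 22 mm above the fine sieve's.
- cover: Steel cover with a round black knob, 40 mm high in all, about 110 g. Origin at the centre of its underside, z up. It stands on the same skirt with rubber bead (z 0 to 10 mm) and needs the same press; plate 60 mm wide from z = 10 to 16 mm; knob 22 mm wide from z = 19 to 40 mm, flat on top. Home on the coarse sieve its origin is 40 mm above the coarse sieve's.
- fine_mesh: The fine sieve's delicate wire mesh, 52 mm wide, moving with the sieve. Origin as the fine sieve's; the mesh itself lies inside the frame at z = 15 mm, 17 mm below the rim.
- coarse_mesh: The coarse sieve's delicate wire mesh, 52 mm wide, moving with the sieve. Origin as the coarse sieve's; the mesh itself lies inside the frame at z = 15 mm, 35 mm below the rim.
- mat: Square black rubber mat under the pan, 130 x 130 mm, 3 mm thick, fixed to the bench. Origin at the centre of its underside.
- brush: Flat brush with a wooden handle, lying, 170 mm long, 42 mm wide, 20 mm thick. Not part of the job. Origin under its middle, x towards the bristles.
- glue_bottle: Clear bottle with a white cap, standing, 38 mm wide, 105 mm high. Not part of the job. Origin at the centre of its underside.
- marker: Black and grey marker pen, lying, 135 mm long, 13 mm thick. Not part of the job. Origin under its middle, x along the pen.
Not all that is in view belongs to the job. What is shaped like the fine_sieve but blue is not meant.

How it is judged:
On the way, in this order (a step that is already met when the one before it is completed fails the run):
1. the fine sieve is pressed home and flat on the pan by the fingers (over 5 N), with the coarse sieve and the cover not yet on it (z of fine_sieve in the frame of pan between 0.017 and 0.0213 m and horizontal distance between fine_sieve and pan below 0.004 m and angle between the z axis of fine_sieve and the z axis of pan, either way round below 0.035 rad and contact force between the fingers and fine_sieve above 5 N and distance between each of coarse_sieve, cover and fine_sieve above 0.06 m), for 0.02 s.
2. the coarse sieve is pressed home and flat on the fine sieve by the fingers (over 5 N), with the cover not yet on it (z of fine_sieve in the frame of pan between 0.017 and 0.0213 m and horizontal distance between fine_sieve and pan below 0.004 m and angle between the z axis of fine_sieve and the z axis of pan, either way round below 0.035 rad and z of coarse_sieve in the frame of fine_sieve between 0.019 and 0.0233 m and horizontal distance between coarse_sieve and fine_sieve below 0.004 m and angle between the z axis of coarse_sieve and the z axis of fine_sieve, either way round below 0.035 rad and contact force between the fingers and coarse_sieve above 5 N and distance between cover and coarse_sieve above 0.06 m), for 0.02 s.
3. the cover is pressed home and flat on the coarse sieve by the fingers (over 5 N) (z of fine_sieve in the frame of pan between 0.017 and 0.0213 m and horizontal distance between fine_sieve and pan below 0.004 m and angle between the z axis of fine_sieve and the z axis of pan, either way round below 0.035 rad and z of coarse_sieve in the frame of fine_sieve between 0.019 and 0.0233 m and horizontal distance between coarse_sieve and fine_sieve below 0.004 m and angle between the z axis of coarse_sieve and the z axis of fine_sieve, either way round below 0.035 rad and z of cover in the frame of coarse_sieve between 0.037 and 0.0413 m and horizontal distance between cover and coarse_sieve below 0.004 m and angle between the z axis of cover and the z axis of coarse_sieve, either way round below 0.035 rad and contact force between the fingers and cover above 5 N), for 0.02 s.
At the end, for the whole second after the job is handed in: Pan upright within 30 mm of where it stood, and on it the fine sieve, coarse sieve and cover, each home on the rim below (gap under 1.3 mm), centred within 4 mm, flat within 2 degrees, all at rest (z of fine_sieve in the frame of pan between 0.017 and 0.0213 m and horizontal distance between fine_sieve and pan below 0.004 m and angle between the z axis of fine_sieve and the z axis of pan, either way round below 0.035 rad and z of coarse_sieve in the frame of fine_sieve between 0.019 and 0.0233 m and horizontal distance between coarse_sieve and fine_sieve below 0.004 m and angle between the z axis of coarse_sieve and the z axis of fine_sieve, either way round below 0.035 rad and z of cover in the frame of coarse_sieve between 0.037 and 0.0413 m and horizontal distance between cover and coarse_sieve below 0.004 m and angle between the z axis of cover and the z axis of coarse_sieve, either way round below 0.035 rad and angle between pan's own z axis and vertical below 0.05 rad and distance of pan from where it was at the start of the episode below 0.03 m and linear speed of each of cover, pan below 0.02 m/s); the robot touches nothing.
It fails at once if wire mesh pressed with the fingers (over 3 N) (contact force between the arm and fine_mesh above 3 N or contact force between the arm and coarse_mesh above 3 N).
It fails at once if brush, glue bottle or marker moved more than 30 mm (distance of any of brush, glue_bottle, marker from where it was at the start of the episode above 0.03 m).
It also fails if it takes over 72 s, if anything falls off the work surface, if the arm or the gripper's body presses on something with over 40 N, if the wrist force passes 120 N, or if a joint passes its speed limit or range.

## Working session

There is one attempt and no reset: what is moved stays moved. The work goes in short steps, Python scripts to look and compute and a tool call to move; the robot and the scene stay as the last step left them, time stands still between calls to the robot, and variables do not carry over. Pictures are saved under pics/ and viewed, and the job is handed in when it is done.

Besides the shell and the picture viewer there is one more tool, called after ">>>" as name([rows], argument=value, ...), one row to a line, values as JSON. apply_moves: Moves the arm, as the interface text tells. Its arguments: {"type":"object","properties":{"increments":{"type":"array","items":{"type":"object","properties":{"x":{"type":"number"},"y":{"type":"number"},"z":{"type":"number"},"ax":{"type":"number"},"ay":{"type":"number"},"az":{"type":"number"},"grip":{"type":"number"}}}}},"required":["increments"]}

```bash
ls; mkdir -p pics
python3 - <<'E'
from bench import ctrl, vision
import cv2
print(ctrl.get_obs())
for n in("scene","top"):
    im=vision.camera(n); cv2.imwrite(f"pics/{n}0.png",im[:,:,::-1])
    print(n,vision.camera_params(n))
E
```

```text
pics
{'time_s': 0.0, 'q': array([ 1.07470917e+00,  1.81583578e-01,  1.60799148e+00,  7.50561475e-06,
        1.35379231e+00, -2.06297440e-01]), 'dq': array([ 0.00117332,  0.00151649, -0.00109862,  0.00059946, -0.00079825,
       -0.00118634]), 'joint_efforts': array([ 4.51588348e-04, -4.44883704e+01, -3.51333296e+01, -2.50935300e-04,
        9.12920223e-03,  7.35199933e-06]), 'eef_pos': array([0.1640425 , 0.55058027, 0.25536818]), 'eef_rot': array([-0.56669325,  0.56721648,  0.4219954 , -0.42313604]), 'wrist_force': array([-0.57281681,  0.45601504,  0.01576852]), 'torque': array([ 0.00158971, -0.04284197,  0.00787258]), 'opening': 1.0038060555576431}
scene {'intrinsics': array([[390.86759955,   0.        , 281.24201246],
       [  0.        , 390.86759955, 207.94210055],
       [  0.        ,   0.        ,   1.        ]]), 'R': array([[-0.82313843,  0.56770814,  0.0122719 ],
       [ 0.46461119,  0.68576516, -0.5602344 ],
       [-0.32646528, -0.4554488 , -0.82824321]]), 't': array([ 0.49903103, -0.23487318,  1.24856142])}
top {'intrinsics': array([[452.27262115,   0.        , 281.88866785],
       [  0.        , 452.27262115, 213.87995741],
       [  0.        ,   0.        ,   1.        ]]), 'R': array([[-0.00956486, -0.99991493,  0.00886843],
       [-0.985337  ,  0.00791378, -0.17043581],
       [ 0.17035113, -0.01036859, -0.98532887]]), 't': array([-0.02110415,  0.57313434,  0.90467177])}
```

View pics/scene0.png

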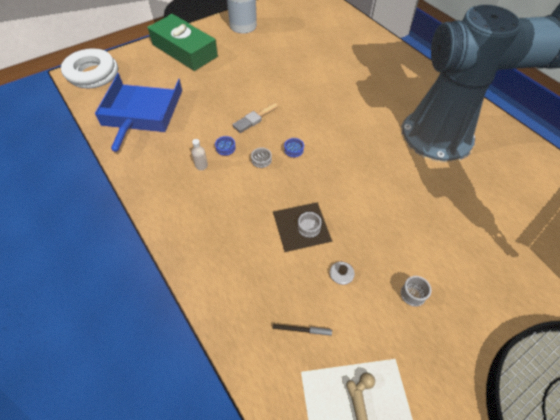

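View pics/top0.png

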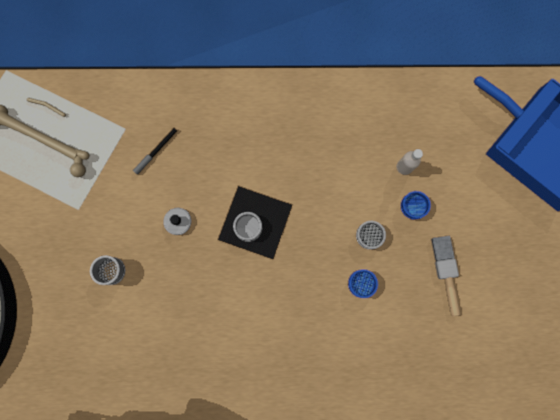

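```bash
cat > h.py <<'E'
import numpy as np, cv2
from scipy.optimize import minimize
from scipy.spatial.transform import Rotation as Ro
from bench import ctrl, vision, find_in, regions_of, pinpoint
def proj(n,X):
    p=vision.camera_params(n); c=np.atleast_2d(X)@p["R"].T+p["t"]; u=c@p["intrinsics"].T
    return u[:,:2]/u[:,2:]
def ray(n,uv,z):
    p=vision.camera_params(n); d=p["R"].T@np.linalg.inv(p["intrinsics"])@np.array([uv[0],uv[1],1]); o=-p["R"].T@p["t"]
    return o+d*(z-o[2])/d[2]
def circ(x,y,z,r,n=60):
    a=np.linspace(0,2*np.pi,n,endpoint=False); return np.c_[x+r*np.cos(a),y+r*np.sin(a),0*a+z]
PARTS={'pan':[(0,.03),(.03,.03)],'fine_sieve':[(0,.022),(.01,.03),(.032,.03)],'coarse_sieve':[(0,.022),(.01,.03),(.05,.03)],'cover':[(0,.022),(.01,.03),(.016,.03),(.019,.011),(.04,.011)]}
def sil(n,name,x,y,z0,S=4):
    m=np.zeros((420*S,560*S),np.uint8)
    prs=PARTS[name]; 
    groups=[prs] if name!='cover' else [prs[:3],prs[3:]]
    for g in groups:
        pts=np.vstack([proj(n,circ(x,y,z0+z,r)) for z,r in g])
        h=cv2.convexHull(((pts+.5)*S).astype(np.float32)).round().astype(np.int32); cv2.fillConvexPoly(m,h,1)
    return cv2.resize(m.astype(np.float32),(560,420),interpolation=cv2.INTER_AREA)
def fit(n,name,mask,z0,x0):
    f=lambda v: np.abs(sil(n,name,v[0]*.01,v[1]*.01,z0)-mask).sum()
    r=minimize(f,np.array(x0)*100,method='Nelder-Mead',options=dict(initial_simplex=np.array(x0)*100+np.array([[0,0],[.6,0],[0,.6]]),xatol=.01,fatol=.1))
    return r.x*.01,r.fun/mask.sum()
def st():
    o=ctrl.get_obs(); w,x,y,z=o['eef_rot']; R=Ro.from_quat([x,y,z,w]).as_matrix()
    return o,R
E
python3 - <<'E'
from h import *
o,R=st(); print(R.round(4))
for n in("scene","top"):
    vision.camera(n)
    for name in PARTS:
        z0=.003 if name=='pan' else 0
        for r in regions_of(n,name)[:4]:
            if r['p']<.3: continue
            g=ray(n,r['rect'][:2],z0+.02)[:2]
            x,e=fit(n,name,r['mask'].astype(np.float32),z0,g)
            print(n,name,round(r['p'],2),np.round(r['rect'],1),x.round(4),round(e,3), r['mask'].sum())
    for name in('brush','glue_bottle','marker'):
        print(n,name,[(round(r['p'],2),np.round(r['rect'])) for r in find_in(n,name)[:2]])
E
```

```text
[[ 2.858e-01 -8.000e-04 -9.583e-01]
 [ 9.583e-01 -1.400e-03  2.858e-01]
 [-1.500e-03 -1.000e+00  3.000e-04]]
scene fine_sieve 0.75 [293.7 146.2  23.2  16.6] [ 0.4224 -0.2004] 0.127 298
scene fine_sieve 0.65 [260.5 157.1  21.4  15.6] [ 0.5274 -0.2201] 0.048 340
scene fine_sieve 0.56 [226.2 145.7  23.2  19.8] [ 0.592  -0.3216] 0.063 354
scene coarse_sieve 0.93 [416.4 289.2  32.6  26.4] [0.4572 0.3386] 0.069 681
scene cover 0.69 [341.4 271.5  24.   18.3] [0.5627 0.2   ] 0.204 383
scene brush [(0.86, array([255., 117.,  44.,  28.]))]
scene glue_bottle [(0.61, array([200., 152.,  20.,  35.]))]
scene marker [(0.65, array([303., 330.,  56.,   7.]))]
top pan 0.73 [446.4 276.6  31.1  81.2] [ 0.4678 -0.3732] 0.702 1171
top pan 0.61 [249.  225.9  32.3  28.7] [0.5529 0.0498] 0.06 633
top fine_sieve 0.9 [368.4 234.1  23.   29.2] [ 0.5316 -0.2157] 0.04 661
top fine_sieve 0.83 [416.5 205.8  25.7  27.6] [ 0.5963 -0.3165] 0.039 678
top fine_sieve 0.78 [361.6 285.   32.3  26.3] [ 0.4276 -0.1944] 0.044 715
top coarse_sieve 0.63 [107.3 270.4  34.4  34.8] [0.4602 0.3416] 0.236 704
top cover 0.89 [176.7 221.6  27.2  26.4] [0.5673 0.2039] 0.059 609
top brush [(0.75, array([447., 277.,  33.,  79.]))]
top glue_bottle [(0.87, array([409., 163.,  22.,  22.]))]
top marker [(0.75, array([153., 152.,  40.,  48.]))]
```

```bash
cat > ov.py <<'E'
from h import *
def overlay(n,im,items,fn,S=6,hw=33):
    out=[]
    for name,x,y,z0,c in items:
        z=z0; C=proj(n,[x,y,z0+.02])[0]
        big=cv2.resize(im[:,:,::-1],None,fx=S,fy=S,interpolation=cv2.INTER_CUBIC)
        for zz,r in PARTS[name]+([(.03,.026)] if name=='pan' else [])+([(.032,.026)] if name=='fine_sieve' else [])+([(.05,.026)] if name=='coarse_sieve' else []):
            p=((proj(n,circ(x,y,z0+zz,r))+.5)*S).astype(np.int32)
            cv2.polylines(big,[p],True,(0,0,255) if zz>=.03 else (0,255,0),1)
        cx,cy=(C*S).astype(int); h=hw*S
        out.append(big[max(cy-h,0):cy+h,max(cx-h,0):cx+h])
    t=[cv2.resize(o,(396,296) if 0 else (296,296)) for o in out]
    if len(t)>2: t=np.vstack([np.hstack(t[:2]),np.hstack(t[2:4])])
    else: t=np.hstack(t)
    cv2.imwrite(fn,t)
E
python3 - <<'E'
from ov import *
im=vision.camera("top")
overlay("top",im,[('pan',.5529,.0498,.003,0),('fine_sieve',.5316,-.2157,0,0),('coarse_sieve',.4602,.3416,0,0),('cover',.5673,.2039,0,0)],"pics/ov1.png",hw=24)
E
```

```text
(no output)
```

View pics/ov1.png

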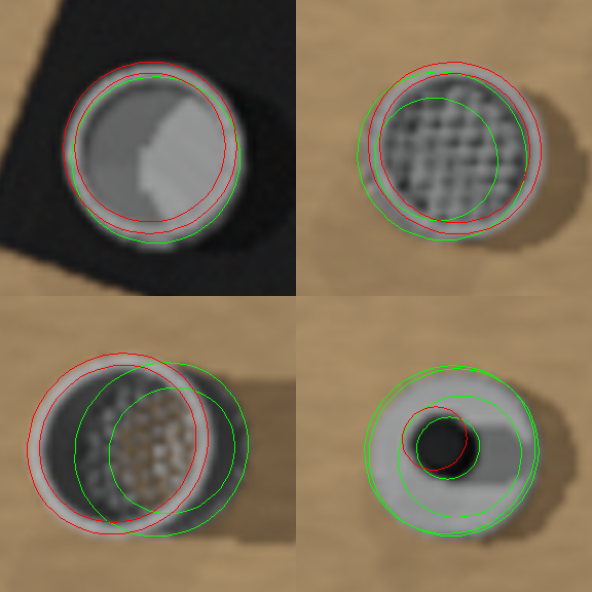

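```bash
cat >> ov.py <<'E'
from scipy.ndimage import map_coordinates
def rimfit(n,im,x,y,zr,rs=(.03,.026),w=.008):
    g=cv2.GaussianBlur(im.astype(np.float32).mean(2),(0,0),.8)
    def samp(x,y,r):
        p=proj(n,circ(x,y,zr,r,90)); return map_coordinates(g,[p[:,1],p[:,0]],order=1)
    def sc(v):
        s=0
        for r in rs:
            d=samp(v[0]/100,v[1]/100,r-.0015)-samp(v[0]/100,v[1]/100,r+.0015)
            if r==.026: d=-d
            s+=np.clip(d,-10,60).mean()
        return -s
    best=min(((sc((a*100,b*100)),a,b) for a in np.arange(x-w,x+w+1e-6,.001) for b in np.arange(y-w,y+w+1e-6,.001)))
    r=minimize(sc,[best[1]*100,best[2]*100],method='Nelder-Mead',options=dict(initial_simplex=np.array([best[1],best[2]])*100+np.array([[0,0],[.1,0],[0,.1]])))
    return r.x/100,-r.fun
E
python3 - <<'E'
from ov import *
for n,dx in(("top",0),("scene",-.004)):
    im=vision.camera(n)
    L=[('pan',.5529,.0498,.003,.03,(.03,.026)),('fine_sieve',.5316,-.2157,0,.032,(.03,.026)),('coarse_sieve',.4602,.3416,0,.05,(.03,.026)),('cover',.5673,.2039,0,.016,(.03,))]
    it=[]
    for a,x,y,z0,zr,rs in L:
        v,s=rimfit(n,im,x+dx,y+dx,z0+zr,rs); print(n,a,v.round(4),round(s,1)); it.append((a,v[0],v[1],z0,0))
    overlay(n,im,it,f"pics/ov2{n}.png",hw=24)
    if n=='top':
        for b in((.5963,-.3165),(.4276,-.1944)): print(b,rimfit(n,im,*b,.032))
E
```

```text
top pan [0.5512 0.0486] 60.5
top fine_sieve [ 0.5308 -0.2166] 38.0Traceback (most recent call last):
  File "<stdin>", line 7, in <module>
  File "ov.py", line 28, in rimfit
    best=min(((sc((a*100,b*100)),a,b) for a in np.arange(x-w,x+w+1e-6,.001) for b in np.arange(y-w,y+w+1e-6,.001)))
  File "ov.py", line 28, in <genexpr>
    best=min(((sc((a*100,b*100)),a,b) for a in np.arange(x-w,x+w+1e-6,.001) for b in np.arange(y-w,y+w+1e-6,.001)))
               ~~^^^^^^^^^^^^^^^
  File "ov.py", line 24, in sc
    d=samp(v[0]/100,v[1]/100,r-.0015)-samp(v[0]/100,v[1]/100,r+.0015)
                                      ~~~~^^^^^^^^^^^^^^^^^^^^^^^^^^^
  File "ov.py", line 20, in samp
    p=proj(n,circ(x,y,zr,r,90)); return map_coordinates(g,[p[:,1],p[:,0]],order=1)
  File "h.py", line 6, in proj
    p=vision.camera_params(n); c=np.atleast_2d(X)@p["R"].T+p["t"]; u=c@p["intrinsics"].T
ValueError: time passes only in moves, steps and waits
```

```bash
sed -i 's/vision\.camera_params(n)/CP(n)/; s/^def proj/import functools\nCP=functools.lru_cache(None)(lambda n: vision.camera_params(n))\ndef proj/' h.py; sed -i 's/vision.camera_params(n); d=/CP(n); d=/' h.py
python3 - <<'E'
from ov import *
for n,dx in(("top",0),("scene",-.004)):
    im=vision.camera(n)
    L=[('pan',.5529,.0498,.003,.03,(.03,.026)),('fine_sieve',.5316,-.2157,0,.032,(.03,.026)),('coarse_sieve',.4602,.3416,0,.05,(.03,.026)),('cover',.5673,.2039,0,.016,(.03,))]
    it=[]
    for a,x,y,z0,zr,rs in L:
        v,s=rimfit(n,im,x+dx,y+dx,z0+zr,rs); print(n,a,v.round(4),round(s,1)); it.append((a,v[0],v[1],z0,0))
    overlay(n,im,it,f"pics/ov2{n}.png",hw=24)
    if n=='top':
        for b in((.5963,-.3165),(.4276,-.1944)): print(b,rimfit(n,im,*b,.032))
print(ctrl.get_obs()['time_s'])
E
```

```text
top pan [0.5512 0.0487] 60.5
top fine_sieve [ 0.5308 -0.2166] 38.0
top coarse_sieve [0.4593 0.3409] 61.2
top cover [0.5652 0.203 ] 14.4
(0.5963, -0.3165) (array([ 0.59580121, -0.3182853 ]), np.float64(12.878600120544434))
(0.4276, -0.1944) (array([ 0.42720069, -0.19649672]), np.float64(9.111591339111328))
scene pan [0.5505 0.048 ] 25.6
scene fine_sieve [ 0.5284 -0.2176] 10.8
scene coarse_sieve [0.4582 0.3402] 33.3
scene cover [0.5648 0.2031] 13.6
1.1
```

View pics/ov2top.png

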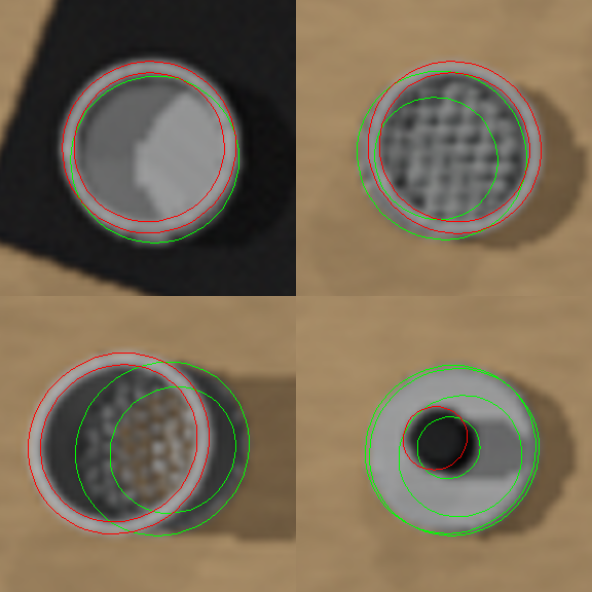

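View pics/ov2scene.png

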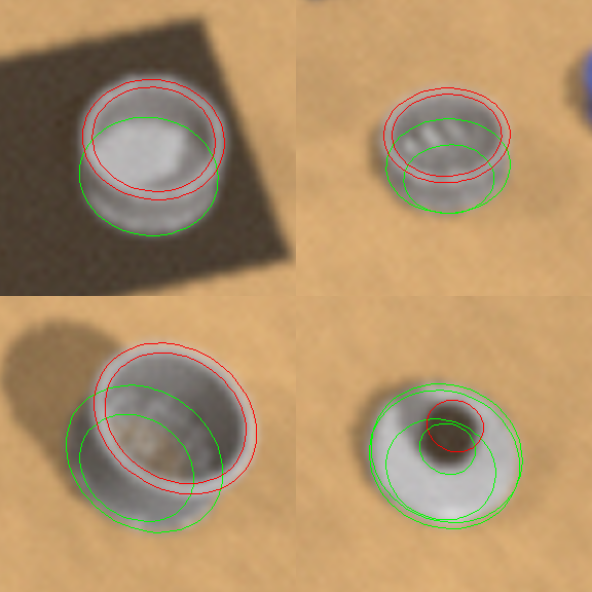

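```bash
cat > go.py <<'E'
import sys
from h import *
def go(x,y,z,ang=73.4):
    o,R=st(); c,s=np.cos(np.radians(ang)),np.sin(np.radians(ang))
    T=np.array([[c,0,-s],[s,0,c],[0,-1,0]])
    d=R.T@(np.array([x,y,z])-o['eef_pos'])*100
    print('pos',o['eef_pos'].round(4),'t',round(o['time_s'],2),'shift cm',d.round(2),'rot',Ro.from_matrix(R.T@T).as_rotvec().round(3),'open',round(o['opening'],3),'F',o['wrist_force'].round(1),'q',o['q'].round(2))
if __name__=='__main__':
    a=list(map(float,sys.argv[1:])); go(*a)
E
python3 go.py .53 -.217 .11
```

```text
pos [0.1643 0.551  0.2563] t 1.1 shift cm [-63.15  14.63 -56.99] rot [ 0. -0.  0.] open 0.998 F [-0.2  0.1 -0.8] q [ 1.07  0.18  1.61 -0.    1.35 -0.21]
```

>>> apply_moves([
  {"x": -21,"y": 2,"z": -19},
  {"x": -42,"y": 4,"z": -38},
  {"x": -63.15,"y": 8,"z": -57},
  {"x": -63.15,"y": 8,"z": -57},
  {"x": -63.15,"y": 8,"z": -57},
  {"x": -63.15,"y": 8,"z": -57},
  {"x": -63.15,"y": 8,"z": -57},
  {"x": -63.15,"y": 8,"z": -57},
  {"x": -63.15,"y": 14.6,"z": -57},
  {"x": -63.15,"y": 14.6,"z": -57},
  {"x": -63.15,"y": 14.6,"z": -57},
  {"x": -63.15,"y": 14.6,"z": -57},
])

```text
invalid input
```

```bash
python3 go.py .53 -.217 .11
```

```text
pos [0.1643 0.551  0.2563] t 1.1 shift cm [-63.15  14.63 -56.99] rot [ 0. -0.  0.] open 0.998 F [-0.2  0.1 -0.8] q [ 1.07  0.18  1.61 -0.    1.35 -0.21]
```

>>> apply_moves([
  {"x": -4,"y": 0,"z": -4,"ax": 0,"ay": 0,"az": 0,"grip": 0},
])

```text
time_s: 1.23
eef_pos: [0.1906, 0.5024, 0.2561]
eef_rot: [0.566, -0.566, -0.424, 0.423]
wrist_force: [1.2, -0.6, 0.5]
opening: 0.996
```

>>> apply_moves([
  {"x": -59,"y": 8,"z": -53,"ax": 0,"ay": 0,"az": 0,"grip": 0},
  {"x": -59,"y": 8,"z": -53,"ax": 0,"ay": 0,"az": 0,"grip": 0},
  {"x": -59,"y": 8,"z": -53,"ax": 0,"ay": 0,"az": 0,"grip": 0},
  {"x": -59,"y": 8,"z": -53,"ax": 0,"ay": 0,"az": 0,"grip": 0},
  {"x": -59,"y": 8,"z": -53,"ax": 0,"ay": 0,"az": 0,"grip": 0},
  {"x": -59,"y": 8,"z": -53,"ax": 0,"ay": 0,"az": 0,"grip": 0},
  {"x": -59,"y": 8,"z": -53,"ax": 0,"ay": 0,"az": 0,"grip": 0},
  {"x": -59,"y": 8,"z": -53,"ax": 0,"ay": 0,"az": 0,"grip": 0},
])

```text
time_s: 2.22
eef_pos: [0.4064, 0.0504, 0.2059]
eef_rot: [-0.566, 0.566, 0.424, -0.423]
wrist_force: [0.2, 0.6, 0.7]
opening: 0.998
```

```bash
python3 go.py .53 -.217 .11
```

```text
pos [0.4064 0.0504 0.2059] t 2.23 shift cm [-22.17   9.59 -19.39] rot [0.001 0.003 0.001] open 0.998 F [0.2 0.6 0.7] q [-0.17 -0.16  2.05  0.    1.24 -1.45]
```

>>> apply_moves([
  {"x": -22.17,"y": 9.6,"z": -19.39,"ax": 0,"ay": 0,"az": 0,"grip": 0},
  {"x": -22.17,"y": 9.6,"z": -19.39,"ax": 0,"ay": 0,"az": 0,"grip": 0},
  {"x": -22.17,"y": 9.6,"z": -19.39,"ax": 0,"ay": 0,"az": 0,"grip": 0},
  {"x": -22.17,"y": 9.6,"z": -19.39,"ax": 0,"ay": 0,"az": 0,"grip": 0},
  {"x": -22.17,"y": 9.6,"z": -19.39,"ax": 0,"ay": 0,"az": 0,"grip": 0},
  {"x": -22.17,"y": 9.6,"z": -19.39,"ax": 0,"ay": 0,"az": 0,"grip": 0},
  {"x": -22.17,"y": 9.6,"z": -19.39,"ax": 0,"ay": 0,"az": 0,"grip": 0},
])

```text
time_s: 3.1
eef_pos: [0.5296, -0.2166, 0.1095]
eef_rot: [0.567, -0.566, -0.424, 0.423]
wrist_force: [-0.1, -0.1, -0.0]
opening: 1.001
```

```bash
python3 go.py .53 -.217 .035
python3 - <<'E'
from ov import *
for n in("top","scene"):
    im=vision.camera(n); c=proj(n,[.53,-.217,.03])[0].astype(int); h=50
    cv2.imwrite(f"pics/a_{n}.png",cv2.resize(im[c[1]-h:c[1]+h,c[0]-h:c[0]+h,::-1],None,fx=4,fy=4,interpolation=cv2.INTER_CUBIC))
a=cv2.imread("pics/a_top.png");b=cv2.imread("pics/a_scene.png");cv2.imwrite("pics/a.png",np.hstack([a,b]))
E
```

```text
pos [ 0.5296 -0.2166  0.1095] t 3.1 shift cm [-0.04  7.45 -0.05] rot [0.    0.003 0.002] open 1.001 F [-0.1 -0.1 -0. ] q [-0.6   0.35  1.72  0.    1.07 -1.88]
```

View pics/a.png

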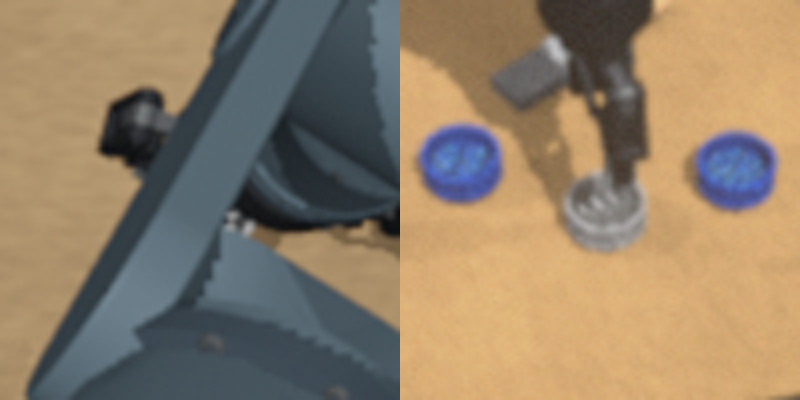

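>>> apply_moves([
  {"x": 0,"y": 3,"z": 0,"ax": 0,"ay": 0,"az": 0,"grip": 0},
  {"x": 0,"y": 6,"z": 0,"ax": 0,"ay": 0,"az": 0,"grip": 0},
  {"x": 0,"y": 7.5,"z": -0.05,"ax": 0,"ay": 0,"az": 0,"grip": 0},
  {"x": 0,"y": 7.5,"z": -0.05,"ax": 0,"ay": 0,"az": 0,"grip": 0},
])

```text
time_s: 3.7
eef_pos: [0.5302, -0.215, 0.0354]
eef_rot: [0.566, -0.566, -0.425, 0.423]
wrist_force: [-0.1, 0.0, 0.8]
opening: 0.997
```

>>> apply_moves([
  {"x": -0.15,"y": 0,"z": 0,"ax": 0,"ay": 0,"az": 0,"grip": 1},
  {"x": -0.15,"y": 0,"z": 0,"ax": 0,"ay": 0,"az": 0,"grip": 1},
  {"x": -0.15,"y": 0,"z": 0,"ax": 0,"ay": 0,"az": 0,"grip": 1},
  {"x": -0.15,"y": 0,"z": 0,"ax": 0,"ay": 0,"az": 0,"grip": 1},
])

```text
time_s: 4.2
eef_pos: [0.531, -0.2173, 0.0373]
eef_rot: [-0.565, 0.567, 0.425, -0.423]
wrist_force: [-0.8, 1.0, 6.2]
opening: 0.677
```

```bash
python3 go.py .551 .0484 .13
```

```text
pos [ 0.531  -0.2173  0.0373] t 4.2 shift cm [26.07 -9.27  5.5 ] rot [0.004 0.005 0.001] open 0.677 F [-0.8  1.   6.2] q [-0.6   0.47  1.74  0.    0.93 -1.88]
```

>>> apply_moves([
  {"x": 0,"y": -3,"z": 0,"ax": 0,"ay": 0,"az": 0,"grip": 1},
  {"x": 0,"y": -6,"z": 0,"ax": 0,"ay": 0,"az": 0,"grip": 1},
  {"x": 0,"y": -9,"z": 0,"ax": 0,"ay": 0,"az": 0,"grip": 1},
  {"x": 0,"y": -9,"z": 0,"ax": 0,"ay": 0,"az": 0,"grip": 1},
])

```text
time_s: 4.7
eef_pos: [0.5324, -0.2184, 0.1303]
eef_rot: [-0.563, 0.569, 0.426, -0.422]
wrist_force: [-0.4, 0.4, -1.5]
opening: 0.679
```

```bash
cat > look.py <<'E'
import sys
from ov import *
x,y,z=map(float,sys.argv[1:4]); fn=sys.argv[4]; h=int(sys.argv[5]) if len(sys.argv)>5 else 40
out=[]
for n in("top","scene"):
    im=vision.camera(n); np.save(f"pics/{fn}_{n}.npy",im); c=proj(n,[x,y,z])[0].astype(int)
    im=cv2.copyMakeBorder(im,h,h,h,h,cv2.BORDER_CONSTANT)
    out.append(cv2.resize(im[c[1]:c[1]+2*h,c[0]:c[0]+2*h,::-1],(400,400),interpolation=cv2.INTER_CUBIC))
cv2.imwrite(f"pics/{fn}.png",np.hstack(out))
E
python3 look.py .53 -.217 .1 b;python3 go.py .551 .0484 .13
```

```text
pos [ 0.5304 -0.2171  0.127 ] t 4.8 shift cm [26.06 -0.31  5.48] rot [0.004 0.005 0.001] open 0.68 F [-0.4 -0.1 -2.5] q [-0.6   0.32  1.72  0.    1.1  -1.88]
```

View pics/b.png

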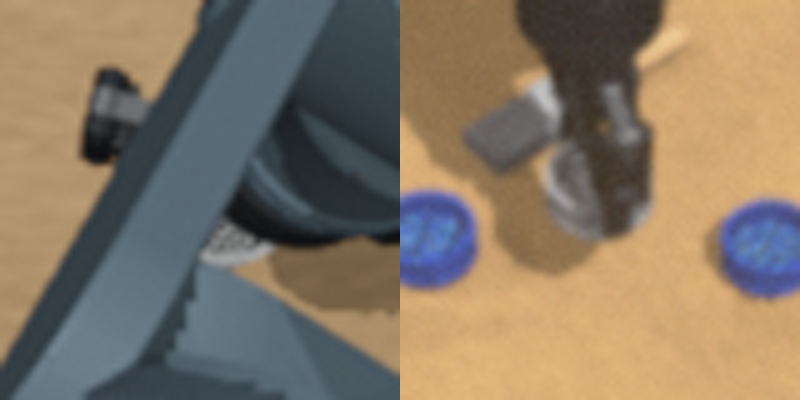

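>>> apply_moves([
  {"x": 26.06,"y": -0.3,"z": 5.48,"ax": 0.004,"ay": 0.005,"az": 0.001,"grip": 1},
  {"x": 26.06,"y": -0.3,"z": 5.48,"ax": 0.004,"ay": 0.005,"az": 0.001,"grip": 1},
  {"x": 26.06,"y": -0.3,"z": 5.48,"ax": 0.004,"ay": 0.005,"az": 0.001,"grip": 1},
  {"x": 26.06,"y": -0.3,"z": 5.48,"ax": 0.004,"ay": 0.005,"az": 0.001,"grip": 1},
  {"x": 26.06,"y": -0.3,"z": 5.48,"ax": 0.004,"ay": 0.005,"az": 0.001,"grip": 1},
  {"x": 26.06,"y": -0.3,"z": 5.48,"ax": 0.004,"ay": 0.005,"az": 0.001,"grip": 1},
  {"x": 26.06,"y": -0.3,"z": 5.48,"ax": 0.004,"ay": 0.005,"az": 0.001,"grip": 1},
])

```text
time_s: 5.68
eef_pos: [0.5507, 0.047, 0.1292]
eef_rot: [0.567, -0.567, -0.422, 0.423]
wrist_force: [-0.4, 0.4, -1.0]
opening: 0.681
```

```bash
python3 look.py .551 .0484 .06 c; python3 go.py .551 .0484 .075
```

```text
pos [0.5509 0.0467 0.1296] t 5.78 shift cm [0.17 5.46 0.04] rot [-0.001 -0.002 -0.001] open 0.684 F [ 0.1 -0.2 -1.2] q [-0.13  0.28  1.76 -0.    1.1  -1.41]
```

View pics/c.png

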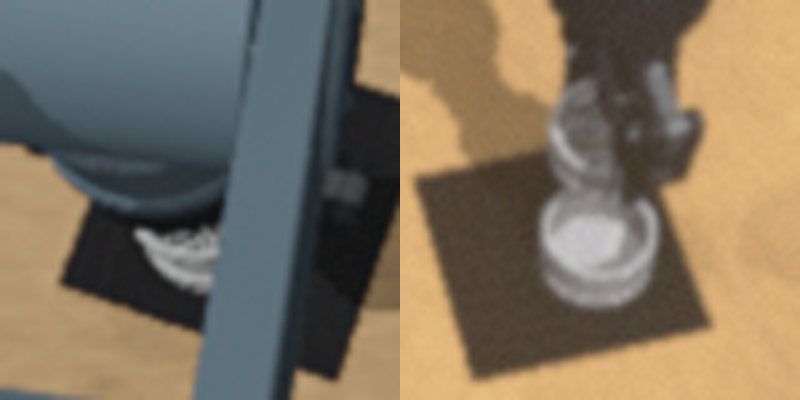

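```bash
cat > ovl.py <<'E'
from ov import *
import sys
def both(fn,items,out,hw=24):
    ims=[]
    for n in("top","scene"):
        im=np.load(f"pics/{fn}_{n}.npy"); S=8
        big=cv2.resize(im[:,:,::-1],None,fx=S,fy=S,interpolation=cv2.INTER_CUBIC)
        for name,x,y,z0 in items:
            for zz,r in PARTS[name]+[(PARTS[name][-1][0],.026)]:
                p=((proj(n,circ(x,y,z0+zz,r))+.5)*S).astype(np.int32)
                cv2.polylines(big,[p],True,(0,0,255) if zz>=.03 else (0,255,0),1)
        C=np.mean([proj(n,[i[1],i[2],i[3]+.02])[0] for i in items],0); cx,cy=(C*S).astype(int); h=hw*S
        ims.append(cv2.resize(big[max(cy-h,0):cy+h,max(cx-h,0):cx+h],(400,400)))
    cv2.imwrite(out,np.hstack(ims))
E
python3 -c "
from ovl import *
both('c',[('pan',.551,.0484,.003),('fine_sieve',.551,.0467,.0923)],'pics/c2.png',32)"
```

```text
(no output)
```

View pics/c2.png

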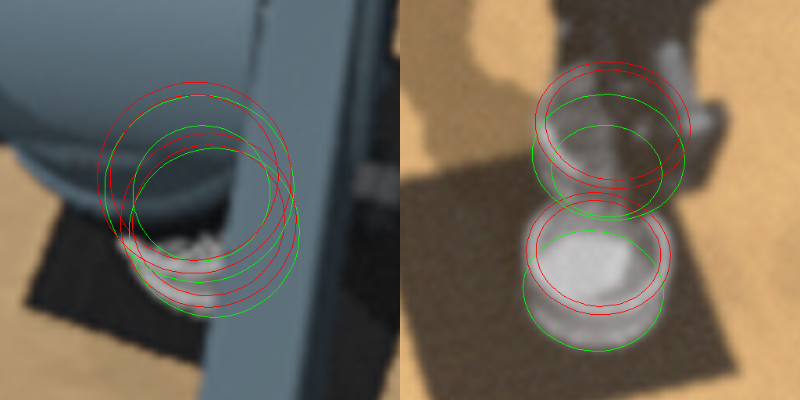

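```bash
python3 -c "
from ovl import *
n='scene'; im=np.load('pics/c_scene.npy'); S=10; out=[]
for d in (0,.0015,.003):
    big=cv2.resize(im[:,:,::-1],None,fx=S,fy=S,interpolation=cv2.INTER_CUBIC)
    x,y=.551-.958*d,.0467+.286*d
    for zz,r in PARTS['fine_sieve']:
        p=((proj(n,circ(x,y,.0923+zz,r))+.5)*S).astype(np.int32); cv2.polylines(big,[p],True,(0,0,255) if zz>=.03 else (0,255,0),1)
    c=(proj(n,[.551,.0467,.11])[0]*S).astype(int); out.append(big[c[1]-190:c[1]+190,c[0]-130:c[0]+130])
cv2.imwrite('pics/c3.png',np.hstack(out))"
```

```text
(no output)
```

View pics/c3.png

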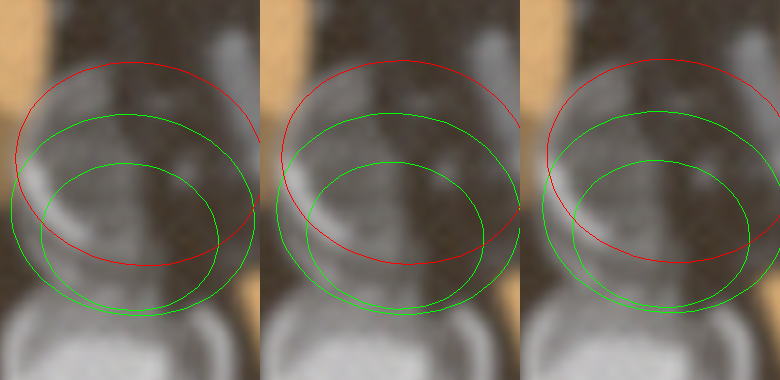

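>>> apply_moves([
  {"x": 0.1,"y": 3,"z": -0.07,"ax": 0,"ay": -0.002,"az": 0,"grip": 1},
  {"x": 0.14,"y": 5.4,"z": -0.07,"ax": 0,"ay": -0.002,"az": 0,"grip": 1},
  {"x": 0.14,"y": 5.4,"z": -0.07,"ax": 0,"ay": -0.002,"az": 0,"grip": 1},
])

```text
time_s: 6.15
eef_pos: [0.5503, 0.0468, 0.0737]
eef_rot: [0.568, -0.566, -0.421, 0.423]
wrist_force: [-0.5, 0.3, -1.7]
opening: 0.678
```

```bash
python3 go.py .552 .0481 .066
```

```text
pos [0.5503 0.0468 0.0737] t 6.15 shift cm [ 0.18  0.77 -0.13] rot [-0.005 -0.002 -0.001] open 0.678 F [-0.5  0.3 -1.7] q [-0.13  0.37  1.78 -0.    0.99 -1.41]
```

>>> apply_moves([
  {"x": 0.15,"y": 0.3,"z": -0.12,"ax": -0.002,"ay": -0.002,"az": 0,"grip": 1},
  {"x": 0.15,"y": 0.6,"z": -0.12,"ax": -0.002,"ay": -0.002,"az": 0,"grip": 1},
  {"x": 0.15,"y": 0.6,"z": -0.12,"ax": -0.002,"ay": -0.002,"az": 0,"grip": 1},
])

```text
time_s: 6.52
eef_pos: [0.5521, 0.0478, 0.0681]
eef_rot: [0.567, -0.567, -0.422, 0.423]
wrist_force: [0.1, 0.3, -1.6]
opening: 0.681
```

```bash
python3 go.py .552 .0481 .0603
```

```text
pos [0.5521 0.0478 0.0681] t 6.53 shift cm [0.03 0.78 0.02] rot [-0.002  0.    -0.001] open 0.681 F [ 0.1  0.3 -1.6] q [-0.13  0.38  1.78 -0.    0.98 -1.41]
```

>>> apply_moves([
  {"x": 0,"y": 0.3,"z": 0,"ax": 0,"ay": 0,"az": 0,"grip": 1},
  {"x": 0,"y": 0.6,"z": 0,"ax": 0,"ay": 0,"az": 0,"grip": 1},
  {"x": 0,"y": 0.8,"z": 0,"ax": 0,"ay": 0,"az": 0,"grip": 1},
])

```text
time_s: 6.9
eef_pos: [0.552, 0.0481, 0.0602]
eef_rot: [0.567, -0.566, -0.422, 0.423]
wrist_force: [-6.5, 3.1, 19.9]
opening: 0.677
```

>>> apply_moves([
  {"x": 0.03,"y": 0.3,"z": 0.1,"ax": 0,"ay": 0,"az": 0,"grip": 1},
  {"x": 0.03,"y": 0.5,"z": 0.1,"ax": 0,"ay": 0,"az": 0,"grip": 1},
  {"x": 0.03,"y": 0.5,"z": 0.1,"ax": 0,"ay": 0,"az": 0,"grip": 1},
])

```text
time_s: 7.28
eef_pos: [0.5522, 0.0482, 0.0601]
eef_rot: [-0.567, 0.567, 0.422, -0.424]
wrist_force: [-18.1, -1.3, 42.3]
opening: 0.674
```

>>> apply_moves([
  {"x": 0,"y": 0,"z": 0,"ax": 0,"ay": 0,"az": 0,"grip": 1},
  {"x": 0,"y": 0,"z": 0,"ax": 0,"ay": 0,"az": 0,"grip": 0},
  {"x": 0,"y": -0.2,"z": 0,"ax": 0,"ay": 0,"az": 0,"grip": 0},
  {"x": 0,"y": -0.5,"z": 0,"ax": 0,"ay": 0,"az": 0,"grip": 0},
  {"x": 0,"y": -4.5,"z": 0,"ax": 0,"ay": 0,"az": 0,"grip": 0},
  {"x": 0,"y": -4.5,"z": 0,"ax": 0,"ay": 0,"az": 0,"grip": 0.34},
  {"x": 0,"y": -4.5,"z": 0,"ax": 0,"ay": 0,"az": 0,"grip": 0.34},
])

```text
time_s: 8.15
eef_pos: [0.5521, 0.0483, 0.1048]
eef_rot: [-0.567, 0.567, 0.422, -0.424]
wrist_force: [-0.7, 0.3, -0.9]
opening: 0.661
```

```bash
python3 look.py .551 .0484 .04 d; python3 go.py .551 .0484 .09
```

```text
pos [0.5514 0.0484 0.1039] t 8.25 shift cm [-0.01  1.39  0.03] rot [-0.003  0.001 -0.002] open 0.659 F [ 0.3 -0.2 -1.3] q [-0.13  0.32  1.77 -0.    1.05 -1.41]
```

View pics/d.png

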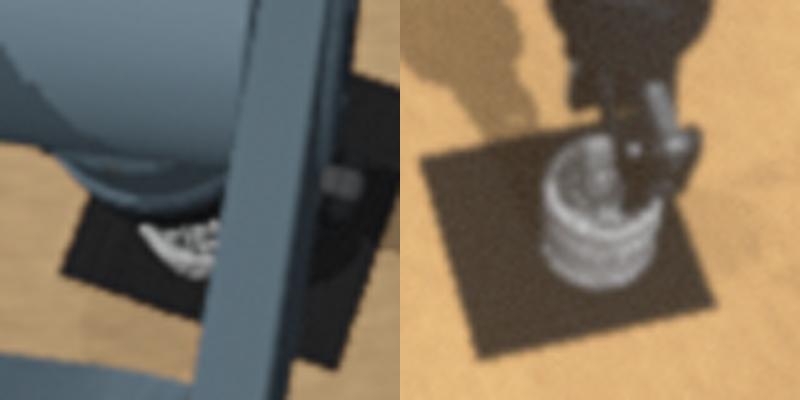

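>>> apply_moves([
  {"x": 0,"y": 1,"z": 0,"ax": -0.002,"ay": 0,"az": -0.001,"grip": 0.37},
  {"x": 0,"y": 2,"z": 0,"ax": -0.002,"ay": 0,"az": -0.001,"grip": 0.37},
  {"x": 0,"y": 2.4,"z": 0,"ax": -0.002,"ay": 0,"az": -0.001,"grip": 0.37},
  {"x": 0,"y": 2.7,"z": 0,"ax": -0.002,"ay": 0,"az": -0.001,"grip": 0.37},
])

```text
time_s: 8.75
eef_pos: [0.5511, 0.0484, 0.0763]
eef_rot: [0.567, -0.566, -0.422, 0.424]
wrist_force: [-3.0, 0.7, 4.2]
opening: 0.628
```

>>> apply_moves([
  {"x": 0,"y": 0.2,"z": 0,"ax": 0,"ay": 0,"az": 0,"grip": 0.37},
  {"x": 0,"y": 0.35,"z": 0,"ax": 0,"ay": 0,"az": 0,"grip": 0.37},
  {"x": 0,"y": 0.35,"z": 0,"ax": 0,"ay": 0,"az": 0,"grip": 0.37},
])

```text
time_s: 9.12
eef_pos: [0.5514, 0.0484, 0.0761]
eef_rot: [0.567, -0.566, -0.422, 0.424]
wrist_force: [-13.1, 0.5, 27.7]
opening: 0.626
```

>>> apply_moves([
  {"x": 0,"y": -3,"z": 0,"ax": 0,"ay": 0,"az": 0,"grip": 0.37},
  {"x": 0,"y": -5,"z": 0,"ax": 0,"ay": 0,"az": 0,"grip": 0},
  {"x": 25.3,"y": -5,"z": 17.2,"ax": 0,"ay": 0,"az": 0,"grip": 0},
  {"x": 25.3,"y": -5,"z": 17.2,"ax": 0,"ay": 0,"az": 0,"grip": 0},
  {"x": 25.3,"y": -5,"z": 17.2,"ax": 0,"ay": 0,"az": 0,"grip": 0},
  {"x": 25.3,"y": -5,"z": 17.2,"ax": 0,"ay": 0,"az": 0,"grip": 0},
  {"x": 25.3,"y": -5,"z": 17.2,"ax": 0,"ay": 0,"az": 0,"grip": 0},
  {"x": 25.3,"y": -5,"z": 17.2,"ax": 0,"ay": 0,"az": 0,"grip": 0},
  {"x": 25.3,"y": -5,"z": 17.2,"ax": 0,"ay": 0,"az": 0,"grip": 0},
])

```text
time_s: 10.25
eef_pos: [0.4585, 0.3398, 0.1259]
eef_rot: [0.566, -0.566, -0.422, 0.424]
wrist_force: [-0.6, -0.5, -0.1]
opening: 1.002
```

```bash
python3 look.py .551 .0484 .04 e; python3 go.py .459 .3406 .048
python3 - <<'E'
from ovl import *
for n in("top","scene"):
    im=np.load(f"pics/e_{n}.npy"); print(n,rimfit(n,im,.551,.0484,.055)); print(n,rimfit(n,im,.551,.0484,.055,(.03,)))
both('e',[('pan',.551,.0484,.003),('fine_sieve',.551,.0484,.023)],'pics/e2.png')
E
```

```text
pos [0.4591 0.3388 0.1259] t 10.35 shift cm [0.19 7.79 0.04] rot [-0.002  0.    -0.002] open 0.998 F [0.2 0.6 0.1] q [ 0.43  0.32  1.72 -0.    1.1  -0.85]
top (array([0.55259568, 0.04799125]), np.float64(69.21330261230469))
top (array([0.55284681, 0.0481429 ]), np.float64(45.38970947265625))
scene (array([0.55180923, 0.04738164]), np.float64(27.36556625366211))
scene (array([0.55170216, 0.04693873]), np.float64(22.025768280029297))
```

View pics/e2.png

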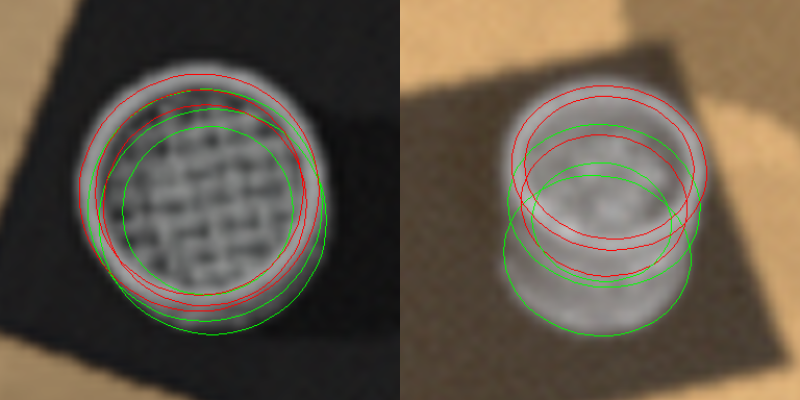

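>>> apply_moves([
  {"x": 0.15,"y": 4,"z": 0,"ax": -0.002,"ay": 0,"az": -0.002,"grip": 0},
  {"x": 0.19,"y": 7.3,"z": 0.04,"ax": -0.002,"ay": 0,"az": -0.002,"grip": 0},
  {"x": 0.19,"y": 7.7,"z": 0.04,"ax": -0.002,"ay": 0,"az": -0.002,"grip": 0},
  {"x": 0.19,"y": 7.7,"z": 0.04,"ax": -0.002,"ay": 0,"az": -0.002,"grip": 0.2},
])

```text
time_s: 10.85
eef_pos: [0.46, 0.34, 0.0496]
eef_rot: [-0.567, 0.567, 0.422, -0.422]
wrist_force: [-0.1, 0.2, -0.8]
opening: 0.82
```

```bash
python3 go.py .459 .3406 .048
```

```text
pos [0.46   0.34   0.0496] t 10.85 shift cm [0.03 0.16 0.11] rot [ 0.001 -0.001  0.   ] open 0.82 F [-0.1  0.2 -0.8] q [ 0.43  0.44  1.74 -0.    0.96 -0.85]
```

>>> apply_moves([
  {"x": 0.03,"y": 0.0,"z": 0.1,"ax": 0,"ay": 0,"az": 0,"grip": 0.2},
  {"x": 0.03,"y": 0,"z": 0.1,"ax": 0,"ay": 0,"az": 0,"grip": 1},
  {"x": 0.03,"y": 0,"z": 0.1,"ax": 0,"ay": 0,"az": 0,"grip": 1},
  {"x": 0.03,"y": 0,"z": 0.1,"ax": 0,"ay": 0,"az": 0,"grip": 1},
])

```text
time_s: 11.35
eef_pos: [0.4606, 0.3411, 0.0519]
eef_rot: [-0.567, 0.568, 0.424, -0.421]
wrist_force: [-0.4, -1.9, 5.5]
opening: 0.684
```

```bash
python3 go.py .459 .3406 .145
```

```text
pos [0.4606 0.3411 0.0519] t 11.35 shift cm [-0.07 -9.31  0.11] rot [ 0.004 -0.001  0.002] open 0.684 F [-0.4 -1.9  5.5] q [ 0.43  0.44  1.74 -0.    0.96 -0.85]
```

>>> apply_moves([
  {"x": 0,"y": -4,"z": 0,"ax": 0.004,"ay": -0.001,"az": 0.002,"grip": 1},
  {"x": 0,"y": -8,"z": 0,"ax": 0.004,"ay": -0.001,"az": 0.002,"grip": 1},
  {"x": 0,"y": -9.5,"z": 0,"ax": 0.004,"ay": -0.001,"az": 0.002,"grip": 1},
  {"x": 0,"y": -9.5,"z": 0,"ax": 0.004,"ay": -0.001,"az": 0.002,"grip": 1},
])

```text
time_s: 11.85
eef_pos: [0.4608, 0.3413, 0.1479]
eef_rot: [-0.567, 0.567, 0.423, -0.422]
wrist_force: [-0.2, 0.6, -1.8]
opening: 0.687
```

```bash
python3 go.py .5534 .0474 .145
```

```text
pos [0.4608 0.3413 0.1479] t 11.85 shift cm [-25.52   0.26 -17.27] rot [ 0.002 -0.     0.002] open 0.687 F [-0.2  0.6 -1.8] q [ 0.43  0.3   1.7   0.    1.14 -0.85]
```

>>> apply_moves([
  {"x": -25.5,"y": 0.1,"z": -17.3,"ax": 0.002,"ay": 0,"az": 0.002,"grip": 1},
  {"x": -25.5,"y": 0.1,"z": -17.3,"ax": 0.002,"ay": 0,"az": 0.002,"grip": 1},
  {"x": -25.5,"y": 0.1,"z": -17.3,"ax": 0.002,"ay": 0,"az": 0.002,"grip": 1},
  {"x": -25.5,"y": 0.1,"z": -17.3,"ax": 0.002,"ay": 0,"az": 0.002,"grip": 1},
  {"x": -25.5,"y": 0.1,"z": -17.3,"ax": 0.002,"ay": 0,"az": 0.002,"grip": 1},
  {"x": -25.5,"y": 0.1,"z": -17.3,"ax": 0.002,"ay": 0,"az": 0.002,"grip": 1},
  {"x": -25.5,"y": 0.1,"z": -17.3,"ax": 0.002,"ay": 0,"az": 0.002,"grip": 1},
  {"x": -25.5,"y": 0.1,"z": -17.3,"ax": 0.002,"ay": 0,"az": 0.002,"grip": 1},
])

```text
time_s: 12.85
eef_pos: [0.5527, 0.0489, 0.1456]
eef_rot: [0.567, -0.566, -0.422, 0.424]
wrist_force: [-0.5, 0.6, -1.9]
opening: 0.682
```

```bash
python3 look.py .551 .0484 .06 f; python3 go.py .5534 .0474 .11
python3 -c "
from ovl import *
n='scene'; im=np.load('pics/f_scene.npy'); S=8; out=[]
o=ctrl.get_obs()['eef_pos']
for d in (0,.0015,.003):
    big=cv2.resize(im[:,:,::-1],None,fx=S,fy=S,interpolation=cv2.INTER_CUBIC)
    x,y=o[0]-.958*d,o[1]+.286*d
    for zz,r in PARTS['coarse_sieve']:
        p=((proj(n,circ(x,y,o[2]-.0519+zz,r))+.5)*S).astype(np.int32); cv2.polylines(big,[p],True,(0,0,255) if zz>=.03 else (0,255,0),1)
    c=(proj(n,[x,y,.11])[0]*S).astype(int); out.append(big[c[1]-220:c[1]+220,c[0]-130:c[0]+130])
cv2.imwrite('pics/f3.png',np.hstack(out))"
```

```text
pos [0.5531 0.0489 0.1462] t 12.95 shift cm [-0.13  3.62 -0.08] rot [-0.001  0.002 -0.   ] open 0.683 F [ 0.1 -0.  -1.7] q [-0.13  0.26  1.75  0.    1.13 -1.41]
```

View pics/f3.png

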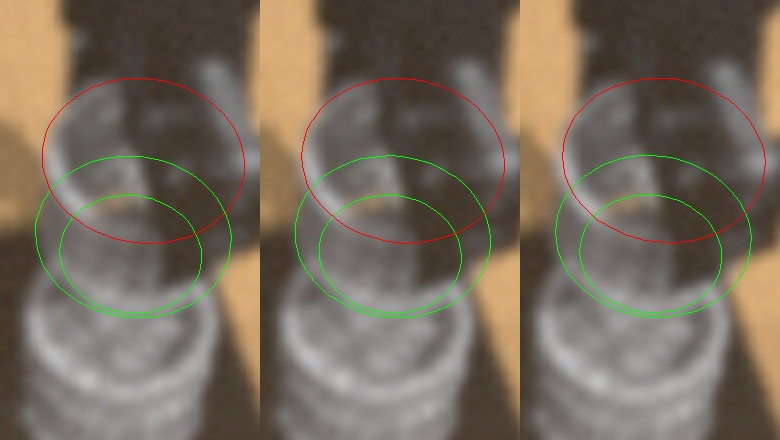

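>>> apply_moves([
  {"x": -0.13,"y": 2,"z": -0.08,"ax": -0.001,"ay": 0.002,"az": 0,"grip": 1},
  {"x": -0.13,"y": 3.5,"z": -0.08,"ax": -0.001,"ay": 0.002,"az": 0,"grip": 1},
  {"x": -0.13,"y": 3.5,"z": -0.08,"ax": -0.001,"ay": 0.002,"az": 0,"grip": 1},
])

```text
time_s: 13.32
eef_pos: [0.5521, 0.0481, 0.1096]
eef_rot: [0.568, -0.566, -0.422, 0.424]
wrist_force: [-0.6, 0.0, -2.1]
opening: 0.684
```

```bash
python3 go.py .5534 .0474 .104
```

```text
pos [0.5521 0.0481 0.1096] t 13.32 shift cm [-0.03  0.56 -0.15] rot [-0.004  0.001 -0.001] open 0.684 F [-0.6  0.  -2.1] q [-0.13  0.32  1.77  0.    1.06 -1.41]
```

>>> apply_moves([
  {"x": -0.03,"y": 0.2,"z": -0.12,"ax": -0.002,"ay": 0.001,"az": 0,"grip": 1},
  {"x": -0.03,"y": 0.5,"z": -0.12,"ax": -0.002,"ay": 0.001,"az": 0,"grip": 1},
  {"x": -0.03,"y": 0.6,"z": -0.12,"ax": -0.002,"ay": 0.001,"az": 0,"grip": 1},
])

```text
time_s: 13.7
eef_pos: [0.5533, 0.0475, 0.1038]
eef_rot: [0.567, -0.567, -0.422, 0.423]
wrist_force: [-0.5, 0.5, -1.5]
opening: 0.685
```

```bash
python3 go.py .5534 .0474 .0969
```

```text
pos [0.5533 0.0475 0.1038] t 13.7 shift cm [-0.    0.69 -0.01] rot [-0.001 -0.    -0.001] open 0.685 F [-0.5  0.5 -1.5] q [-0.13  0.33  1.77 -0.    1.05 -1.41]
```

Entered freely; push home.

>>> apply_moves([
  {"x": 0,"y": 0.3,"z": 0,"ax": 0,"ay": 0,"az": 0,"grip": 1},
  {"x": 0,"y": 0.6,"z": 0,"ax": 0,"ay": 0,"az": 0,"grip": 1},
  {"x": 0,"y": 0.85,"z": 0,"ax": 0,"ay": 0,"az": 0,"grip": 1},
  {"x": 0,"y": 0.9,"z": 0,"ax": 0,"ay": 0,"az": 0,"grip": 1},
])

```text
time_s: 14.2
eef_pos: [0.5541, 0.0476, 0.0969]
eef_rot: [-0.567, 0.567, 0.423, -0.423]
wrist_force: [-6.3, 1.4, 18.6]
opening: 0.685
```

>>> apply_moves([
  {"x": 0,"y": 0.2,"z": 0,"ax": 0,"ay": 0,"az": 0,"grip": 1},
  {"x": 0,"y": 0.4,"z": 0,"ax": 0,"ay": 0,"az": 0,"grip": 1},
  {"x": 0,"y": 0.4,"z": 0,"ax": 0,"ay": 0,"az": 0,"grip": 1},
])

```text
time_s: 14.58
eef_pos: [0.5551, 0.0474, 0.097]
eef_rot: [-0.566, 0.567, 0.423, -0.423]
wrist_force: [-13.4, 0.4, 31.9]
opening: 0.682
```

>>> apply_moves([
  {"x": 0,"y": 0,"z": 0,"ax": 0,"ay": 0,"az": 0,"grip": 1},
  {"x": 0,"y": 0,"z": 0,"ax": 0,"ay": 0,"az": 0,"grip": 0},
  {"x": 0,"y": -0.2,"z": 0,"ax": 0,"ay": 0,"az": 0,"grip": 0},
  {"x": 0,"y": -0.5,"z": 0.1,"ax": 0,"ay": 0,"az": 0,"grip": 0},
  {"x": 0,"y": -4,"z": 0.1,"ax": 0,"ay": 0,"az": 0,"grip": 0},
  {"x": 0,"y": -4,"z": 0.1,"ax": 0,"ay": 0,"az": 0,"grip": 0.37},
  {"x": 0,"y": -4,"z": 0.1,"ax": 0,"ay": 0,"az": 0,"grip": 0.37},
])

```text
time_s: 15.45
eef_pos: [0.5538, 0.0478, 0.1367]
eef_rot: [-0.566, 0.567, 0.423, -0.423]
wrist_force: [0.1, -0.9, -0.3]
opening: 0.636
```

```bash
python3 look.py .551 .0484 .06 g; python3 go.py .5535 .0474 .118
```

```text
pos [0.5533 0.0478 0.1359] t 15.55 shift cm [-0.03  1.79 -0.03] rot [-0.     0.001 -0.001] open 0.629 F [-0.   0.1  0.3] q [-0.13  0.28  1.75 -0.    1.11 -1.41]
```

View pics/g.png

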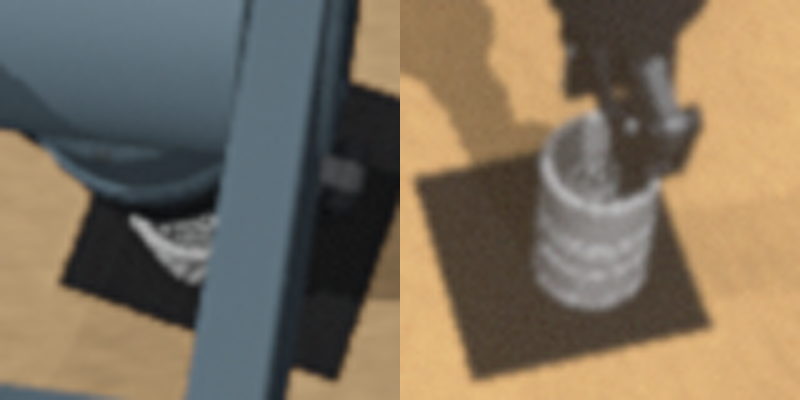

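The stack looks upright with the coarse sieve seated (scene panel, about (598,210)). Now press from above.

>>> apply_moves([
  {"x": 0,"y": 1.2,"z": 0,"ax": 0,"ay": 0,"az": 0,"grip": 0.37},
  {"x": 0,"y": 1.8,"z": 0,"ax": 0,"ay": 0,"az": 0,"grip": 0.37},
  {"x": 0,"y": 2.2,"z": 0,"ax": 0,"ay": 0,"az": 0,"grip": 0.37},
  {"x": 0,"y": 2.35,"z": 0,"ax": 0,"ay": 0,"az": 0,"grip": 0.37},
  {"x": 0,"y": 2.35,"z": 0,"ax": 0,"ay": 0,"az": 0,"grip": 0.37},
])

```text
time_s: 16.18
eef_pos: [0.5548, 0.0475, 0.1165]
eef_rot: [-0.566, 0.568, 0.423, -0.423]
wrist_force: [-11.5, 0.2, 32.8]
opening: 0.63
```

>>> apply_moves([
  {"x": 0,"y": -2,"z": 0,"ax": 0,"ay": 0,"az": 0,"grip": 0.37},
  {"x": 0,"y": -4,"z": 0,"ax": 0,"ay": 0,"az": 0,"grip": 0.37},
  {"x": 15.2,"y": -4,"z": 3.5,"ax": 0,"ay": 0,"az": 0,"grip": 0.5},
  {"x": 15.2,"y": -4,"z": 3.5,"ax": 0,"ay": 0,"az": 0,"grip": 0.5},
  {"x": 15.2,"y": 2,"z": 3.5,"ax": 0,"ay": 0,"az": 0,"grip": 0.5},
  {"x": 15.2,"y": 2,"z": 3.5,"ax": 0,"ay": 0,"az": 0,"grip": 0.5},
  {"x": 15.2,"y": 2,"z": 3.5,"ax": 0,"ay": 0,"az": 0,"grip": 0.5},
])

```text
time_s: 17.05
eef_pos: [0.5644, 0.2028, 0.0957]
eef_rot: [-0.566, 0.568, 0.423, -0.423]
wrist_force: [-0.3, 0.2, 0.5]
opening: 0.502
```

```bash
python3 look.py .551 .0484 .06 i; python3 go.py .565 .203 .047
python3 - <<'E'
from ovl import *
for n in("top","scene"):
    im=np.load(f"pics/i_{n}.npy"); print(n,rimfit(n,im,.553,.0474,.095)); print(n,rimfit(n,im,.553,.0474,.095,(.03,)))
    print(n, 'cover',rimfit(n,im,.565,.203,.016,(.03,)))
both('i',[('pan',.5525,.0475,.003),('fine_sieve',.5525,.0475,.023),('coarse_sieve',.5525,.0475,.045)],'pics/i2.png',32)
E
```

```text
pos [0.566  0.2023 0.0978] t 17.15 shift cm [0.04 5.08 0.14] rot [ 0.005 -0.    -0.   ] open 0.501 F [-0.1 -0.8  0.3] q [ 0.15  0.42  1.65 -0.    1.06 -1.13]
top (array([0.55431165, 0.04736735]), np.float64(46.28497314453125))
top (array([0.55461993, 0.04766706]), np.float64(34.53246307373047))
top cover (array([0.56612214, 0.2028693 ]), np.float64(7.231310844421387))
scene (array([0.55253739, 0.04607088]), np.float64(12.853788375854492))
scene (array([0.55458442, 0.04616514]), np.float64(3.507192611694336))
scene cover (array([0.56472113, 0.20299412]), np.float64(11.785333633422852))
```

View pics/i2.png

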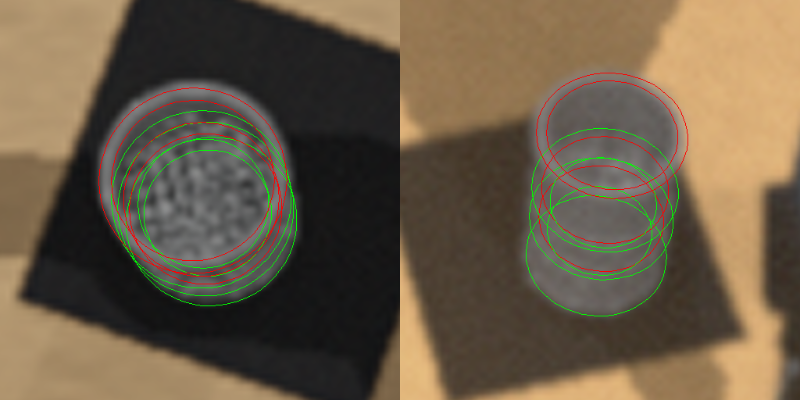

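>>> apply_moves([
  {"x": 0.06,"y": 3,"z": 0.08,"ax": 0.002,"ay": 0,"az": 0,"grip": 0.5},
  {"x": 0.06,"y": 4.9,"z": 0.08,"ax": 0.002,"ay": 0,"az": 0,"grip": 0.5},
  {"x": 0.06,"y": 4.9,"z": 0.08,"ax": 0.002,"ay": 0,"az": 0,"grip": 0.5},
])

```text
time_s: 17.52
eef_pos: [0.5649, 0.2021, 0.048]
eef_rot: [-0.567, 0.568, 0.422, -0.422]
wrist_force: [-0.2, -0.0, 0.0]
opening: 0.501
```

```bash
python3 go.py .5655 .203 .047; python3 look.py .565 .203 .03 j 32
```

```text
pos [0.5649 0.2021 0.048 ] t 17.52 shift cm [ 0.1   0.1  -0.03] rot [ 0.001 -0.001 -0.001] open 0.501 F [-0.2 -0.   0. ] q [ 0.15  0.49  1.67 -0.    0.98 -1.13]
```

View pics/j.png

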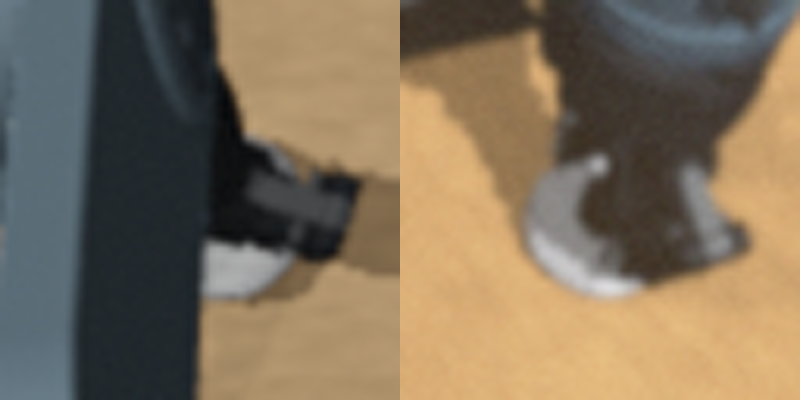

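>>> apply_moves([
  {"x": 0.1,"y": 0.1,"z": -0.03,"ax": 0,"ay": 0,"az": 0,"grip": 0.6},
  {"x": 0.1,"y": 0.1,"z": -0.03,"ax": 0,"ay": 0,"az": 0,"grip": 1},
  {"x": 0.1,"y": 0.1,"z": -0.03,"ax": 0,"ay": 0,"az": 0,"grip": 1},
  {"x": 0.1,"y": 0.1,"z": -0.03,"ax": 0,"ay": 0,"az": 0,"grip": 1},
  {"x": 0.1,"y": 0.1,"z": -0.03,"ax": 0,"ay": 0,"az": 0,"grip": 1},
])

```text
time_s: 18.25
eef_pos: [0.5678, 0.2038, 0.0498]
eef_rot: [-0.565, 0.569, 0.424, -0.421]
wrist_force: [0.1, -0.2, 5.4]
opening: 0.224
```

```bash
python3 go.py .565 .203 .175
```

```text
pos [0.5678 0.2038 0.0498] t 18.25 shift cm [ -0.14 -12.52   0.17] rot [ 0.006 -0.     0.001] open 0.224 F [ 0.1 -0.2  5.4] q [ 0.15  0.49  1.66 -0.    0.98 -1.13]
```

>>> apply_moves([
  {"x": 0,"y": -4,"z": 0,"ax": 0.003,"ay": 0,"az": 0,"grip": 1},
  {"x": 0,"y": -8,"z": 0,"ax": 0.003,"ay": 0,"az": 0,"grip": 1},
  {"x": 0,"y": -12.5,"z": 0,"ax": 0.003,"ay": 0,"az": 0,"grip": 1},
  {"x": 0,"y": -12.5,"z": 0,"ax": 0.003,"ay": 0,"az": 0,"grip": 1},
])

```text
time_s: 18.75
eef_pos: [0.5695, 0.2044, 0.1792]
eef_rot: [-0.565, 0.569, 0.426, -0.419]
wrist_force: [1.0, 0.3, -1.2]
opening: 0.222
```

```bash
python3 look.py .565 .203 .13 k 32;python3 go.py .5548 .0467 .17
python3 -c "
from ovl import *
o=ctrl.get_obs()['eef_pos']
for n in ('top','scene'):
    im=np.load(f'pics/k_{n}.npy'); print(n,rimfit(n,im,o[0],o[1],o[2]-.0498+.016,(.03,)))
both('k',[('cover',o[0],o[1],o[2]-.0498)],'pics/k2.png',24)
"
```

```text
pos [0.5666 0.2039 0.1745] t 18.85 shift cm [-15.4    0.45  -3.36] rot [ 0.003 -0.     0.001] open 0.224 F [-0.1 -0.3 -1.6] q [ 0.15  0.32  1.61 -0.    1.21 -1.13]
top (array([0.55481423, 0.19413237]), np.float64(8.953731536865234))
scene (array([0.56367079, 0.20617795]), np.float64(4.25125789642334))
```

View pics/k2.png

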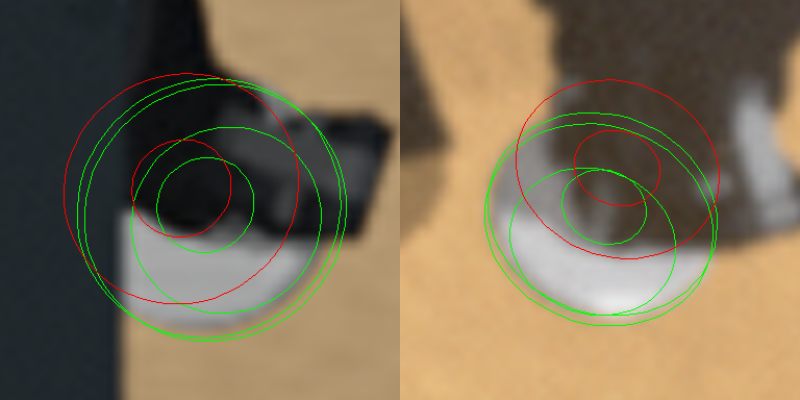

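>>> apply_moves([
  {"x": -15.4,"y": 0.4,"z": -3.3,"ax": 0.002,"ay": 0,"az": 0,"grip": 1},
  {"x": -15.4,"y": 0.4,"z": -3.3,"ax": 0.002,"ay": 0,"az": 0,"grip": 1},
  {"x": -15.4,"y": 0.4,"z": -3.3,"ax": 0.002,"ay": 0,"az": 0,"grip": 1},
  {"x": -15.4,"y": 0.4,"z": -3.3,"ax": 0.002,"ay": 0,"az": 0,"grip": 1},
  {"x": -15.4,"y": 0.4,"z": -3.3,"ax": 0.002,"ay": 0,"az": 0,"grip": 1},
  {"x": -15.4,"y": 0.4,"z": -3.3,"ax": 0.002,"ay": 0,"az": 0,"grip": 1},
])

```text
time_s: 19.6
eef_pos: [0.5538, 0.048, 0.1697]
eef_rot: [0.567, -0.566, -0.423, 0.423]
wrist_force: [0.7, 0.4, -2.6]
opening: 0.224
```

```bash
python3 look.py .5545 .047 .1 l 32;python3 go.py .554 .047 .148
python3 -c "
from ovl import *
o=ctrl.get_obs()['eef_pos']
both('l',[('cover',o[0],o[1],o[2]-.0498),('coarse_sieve',.5538,.047,.045)],'pics/l2.png',30)
"
```

```text
pos [0.5541 0.048  0.1702] t 19.7 shift cm [-0.1   2.22 -0.02] rot [0.001 0.001 0.001] open 0.224 F [ 0.5  0.3 -1.2] q [-0.13  0.23  1.73  0.    1.18 -1.41]
```

View pics/l2.png

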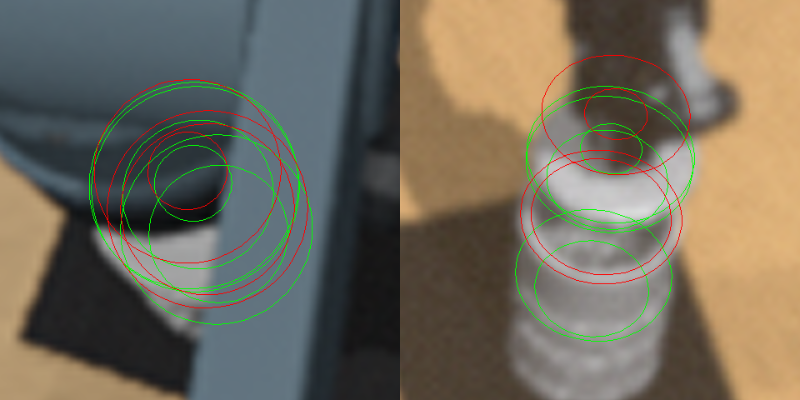

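>>> apply_moves([
  {"x": -0.12,"y": 1,"z": -0.1,"ax": 0.001,"ay": 0.001,"az": 0.001,"grip": 1},
  {"x": -0.12,"y": 2.1,"z": -0.1,"ax": 0.001,"ay": 0.001,"az": 0.001,"grip": 1},
  {"x": -0.12,"y": 2.1,"z": -0.1,"ax": 0.001,"ay": 0.001,"az": 0.001,"grip": 1},
])

```text
time_s: 20.08
eef_pos: [0.5536, 0.0468, 0.1474]
eef_rot: [0.568, -0.566, -0.422, 0.424]
wrist_force: [-0.1, 0.5, -1.4]
opening: 0.218
```

```bash
python3 go.py .555 .0465 .142
```

```text
pos [0.5536 0.0468 0.1474] t 20.07 shift cm [ 0.01  0.54 -0.15] rot [-0.004  0.    -0.   ] open 0.218 F [-0.1  0.5 -1.4] q [-0.13  0.26  1.74  0.    1.14 -1.41]
```

>>> apply_moves([
  {"x": 0,"y": 0.2,"z": -0.12,"ax": -0.001,"ay": 0,"az": 0,"grip": 1},
  {"x": 0,"y": 0.5,"z": -0.12,"ax": -0.001,"ay": 0,"az": 0,"grip": 1},
  {"x": 0,"y": 0.5,"z": -0.12,"ax": -0.001,"ay": 0,"az": 0,"grip": 1},
])

```text
time_s: 20.45
eef_pos: [0.5546, 0.0464, 0.1422]
eef_rot: [0.568, -0.566, -0.422, 0.423]
wrist_force: [-0.5, 0.4, -0.5]
opening: 0.218
```

```bash
python3 go.py .555 .0465 .1348
```

```text
pos [0.5546 0.0464 0.1422] t 20.45 shift cm [ 0.02  0.74 -0.04] rot [-0.003  0.    -0.   ] open 0.218 F [-0.5  0.4 -0.5] q [-0.13  0.27  1.75  0.    1.13 -1.41]
```

>>> apply_moves([
  {"x": 0,"y": 0.3,"z": 0,"ax": 0,"ay": 0,"az": 0,"grip": 1},
  {"x": 0,"y": 0.6,"z": 0,"ax": 0,"ay": 0,"az": 0,"grip": 1},
  {"x": 0,"y": 0.85,"z": 0,"ax": 0,"ay": 0,"az": 0,"grip": 1},
  {"x": 0,"y": 0.95,"z": 0,"ax": 0,"ay": 0,"az": 0,"grip": 1},
])

```text
time_s: 20.95
eef_pos: [0.5559, 0.0466, 0.1347]
eef_rot: [0.567, -0.567, -0.423, 0.423]
wrist_force: [-4.5, 1.8, 17.3]
opening: 0.219
```

Home height. Press a bit harder, release, then press the knob top with shut fingers.

>>> apply_moves([
  {"x": 0,"y": 0.2,"z": 0,"ax": 0,"ay": 0,"az": 0,"grip": 1},
  {"x": 0,"y": 0.3,"z": 0,"ax": 0,"ay": 0,"az": 0,"grip": 1},
  {"x": 0,"y": 0.3,"z": 0.0,"ax": 0,"ay": 0,"az": 0,"grip": 1},
  {"x": 0,"y": 0,"z": 0.05,"ax": 0,"ay": 0,"az": 0,"grip": 1},
  {"x": 0,"y": -0.1,"z": 0.1,"ax": 0,"ay": 0,"az": 0,"grip": 0.5},
  {"x": 0,"y": -0.3,"z": 0.1,"ax": 0,"ay": 0,"az": 0,"grip": 0.5},
  {"x": 0,"y": -3,"z": 0.1,"ax": 0,"ay": 0,"az": 0,"grip": 0.5},
  {"x": 0,"y": -4,"z": 0.1,"ax": 0,"ay": 0,"az": 0,"grip": 1},
  {"x": 0,"y": -4,"z": 0.1,"ax": 0,"ay": 0,"az": 0,"grip": 1},
  {"x": 0,"y": -4,"z": 0.1,"ax": 0,"ay": 0,"az": 0,"grip": 1},
])

```text
time_s: 22.2
eef_pos: [0.5544, 0.0469, 0.1738]
eef_rot: [0.567, -0.566, -0.422, 0.423]
wrist_force: [0.2, -0.2, -0.0]
opening: 0.0
```

```bash
python3 look.py .5545 .047 .1 m 32;python3 go.py .5545 .0466 .152
```

```text
pos [0.5543 0.0469 0.1737] t 22.3 shift cm [-0.02  2.17 -0.03] rot [-0.002  0.     0.   ] open -0.001 F [-0.1  0.5 -0.4] q [-0.13  0.23  1.73  0.    1.19 -1.41]
```

View pics/m.png

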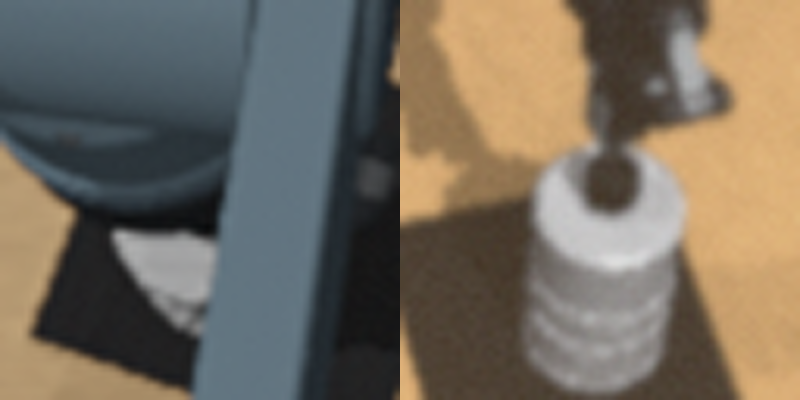

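>>> apply_moves([
  {"x": 0,"y": 1.2,"z": 0,"ax": 0,"ay": 0,"az": 0,"grip": 1},
  {"x": 0,"y": 2.1,"z": 0,"ax": 0,"ay": 0,"az": 0,"grip": 1},
  {"x": 0,"y": 2.5,"z": 0,"ax": 0,"ay": 0,"az": 0,"grip": 1},
  {"x": 0,"y": 2.7,"z": 0,"ax": 0,"ay": 0,"az": 0,"grip": 1},
  {"x": 0,"y": 2.7,"z": 0,"ax": 0,"ay": 0,"az": 0,"grip": 1},
])

```text
time_s: 22.92
eef_pos: [0.5562, 0.0468, 0.1503]
eef_rot: [-0.566, 0.567, 0.424, -0.422]
wrist_force: [-5.9, 0.7, 25.1]
opening: 0.0
```

>>> apply_moves([
  {"x": 0,"y": -3,"z": 0,"ax": 0,"ay": 0,"az": 0,"grip": 1},
  {"x": 0,"y": -6,"z": 0,"ax": 0,"ay": 0,"az": 0,"grip": 1},
  {"x": 25,"y": -6,"z": 12,"ax": 0,"ay": 0,"az": 0,"grip": 1},
  {"x": 25,"y": -6,"z": 12,"ax": 0,"ay": 0,"az": 0,"grip": 1},
  {"x": 25,"y": -6,"z": 12,"ax": 0,"ay": 0,"az": 0,"grip": 1},
  {"x": 25,"y": -6,"z": 12,"ax": 0,"ay": 0,"az": 0,"grip": 1},
  {"x": 25,"y": -6,"z": 12,"ax": 0,"ay": 0,"az": 0,"grip": 1},
])

```text
time_s: 23.8
eef_pos: [0.5107, 0.3237, 0.2092]
eef_rot: [-0.566, 0.566, 0.424, -0.423]
wrist_force: [-0.9, 0.3, 0.9]
opening: -0.001
```

```bash
python3 look.py .5545 .047 .06 o 32;python3 go.py .5545 .0466 .152
python3 -c "
from ovl import *
for n in ('top','scene'):
    im=np.load(f'pics/o_{n}.npy'); print(n,rimfit(n,im,.554,.047,.085+.016,(.03,)))
both('o',[('cover',.5545,.047,.085),('coarse_sieve',.5545,.047,.045),('fine_sieve',.554,.047,.023),('pan',.554,.047,.003)],'pics/o2.png',30)
a=cv2.imread('pics/o.png');b=cv2.imread('pics/o2.png');cv2.imwrite('pics/o3.png',cv2.resize(np.vstack([a,b]),(600,600)))
"
```

```text
pos [0.5108 0.3234 0.2091] t 23.9 shift cm [-25.34   5.71 -11.96] rot [0.001 0.005 0.001] open -0.001 F [ 0.6 -0.8 -0.4] q [ 0.37  0.29  1.58 -0.    1.28 -0.92]
top (array([0.55413633, 0.04753714]), np.float64(50.57133865356445))
scene (array([0.55383181, 0.04769386]), np.float64(24.950246810913086))
```

View pics/o3.png

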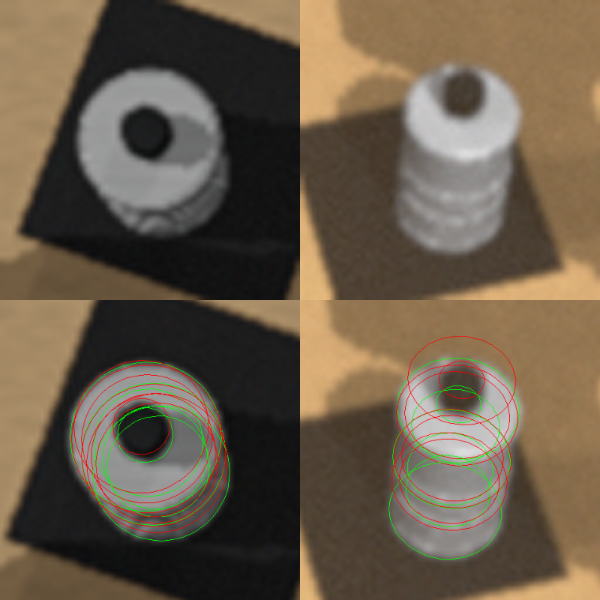

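```bash
python3 -c "
from bench import ticket; print(ticket.hand_in())"
```

```text
the job is handed in; nothing more can be done
None
```

I built the stack on the pan in order: fine sieve, coarse sieve, cover. It was handed in at about 24 s of the 72 s allowed, and hand-in gives no verdict.

| Piece | Push in the grasp | Press from above | Height check |
|---|---|---|---|
| Fine sieve | up to 42 N | 28 N on the rim, both sides | stopped within 0.3 mm of home |
| Coarse sieve | up to 32 N | 33 N on the rim, both sides | stopped within 0.1 mm of home in the grasp, about 0.4 mm on the press from above |
| Cover | at least 17 N | 25 N on the knob top, fingers shut | stopped within 0.3 mm of home |

- **Position:** in the last pictures both cameras put the cover's plate centre at about (0.554, 0.0475), agreeing to within 0.3 mm. The stack stands upright, about 3 mm from where the pan began.
- **Mesh and other items:** the fingers did not reach into a bore. No path came near the brush, glue bottle, marker or blue look-alikes, but I did not measure their final positions.
- **Disagreements:** earlier fits of the pieces differed by up to 2.4 mm between the two cameras. The tool also showed a sideways force of up to 18 N while pressing, and drifted about 1 mm. I judged both harmless.

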